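# Slide a potter's bat into its recess by feel

### The arm

A 7-joint arm with a two-finger parallel gripper is mounted at the origin on the work surface. World frame = base frame: x ahead of the robot, y to its left, z up, the work surface at z = 0. Lengths are in m, angles in rad, forces in N, time in s.
With the tool pointing down it reaches from about 0.425 to 0.925 m from the base axis. Payload 6.8 kg.
Tool frame: the origin (TCP) lies on the mounting face of the last link; the fingertips stand 173 mm ahead of it and the grasp point (between the pads) lies 155 mm ahead of it; z points along the fingers, y is the line along which they close (so a half turn about z gives the same grasp; the last joint's range is limited). The gripper opens to 85 mm and grips with 20 to 120 N. Pads are 22 mm wide; open, the fingers measure 114 mm over their backs; the gripper's body (76 mm by 85 mm) begins 54 mm behind the grasp point. The pads swing forward as they close: fully open they stand 13 mm farther back than shut.
Start: joints at [1.12, 0.477, 0.022, 1.555, -0.011, 1.109, -0.083], TCP at [0.227, -0.636, 0.405] pointing down, gripper open.
Joint ranges: [-2.96, 2.96], [-0.34, 2.1], [-1.41, 1.46], [0.24, 2.44], [-1.37, 4.51], [0.17, 1.92], [-2.96, 2.96]. Speed limits (rad/s): [2.39, 2.39, 3.14, 3.14, 3.14, 3.14, 3.14].

### API

Orientations are given as a rotation vector (axis times angle).
In Python, from bench import r gives the robot as it stands.
- The arm moves only by the tool arm_command, never from a script. Its argument "plan" is a list of rows, each an object of numbers: "claw": the closure, from 0 (fully open) to 1 (shut); "tx", "ty", "tz": the shift along the tool's x, y, z in m; "ax", "ay", "az": the turn, a rotation vector about the tool's x, y, z in degrees. A call has exactly 10 rows; each row shifts and turns the commanded pose from where the row before left it, along the tool's axes as they then stand; what a row does not reach is not made up. A row lasts 1/12 s, in which the tool goes at most 41.7 mm and 7.16 degrees, less where a joint would pass 70% of its speed; a pose out of reach is approached as far as the arm can. A call is refused whole if a number of a shift passes 0.0417 or a number of a turn 7.16, either way. A call with a gripper value outside its range is refused whole. The fingers move at their own pace and stop on an object; "squeeze" is the grip in N (left out, the last holds). Time passes only in rows, so rows that do not move let the fingers close, or fill a call up. It gives the time, the measured TCP pose, the force, the opening and the grip force at its end, in the units of the state.
- r.get_obs(): the state, without advancing time (a new reading comes with each control period).
- r.grab_frame(name): name is "scene" or "top" or "wrist"; returns the picture (400x640x3 uint8, red, green, blue); there is no depth.
- r.camera_model(name): a dict with "fx", "fy", "cx", "cy" (pixels), "k1" (the pictures are not rectified: a ray, as slopes to the right and down, at radius r is drawn at 1 + k1 r^2 times it, then the intrinsics apply), "position" and "orientation" of the camera in the world; the wrist camera has in their place "tool_from_camera" (4x4, takes a point from camera to tool coordinates, whose origin is the TCP and whose axes are the flange's). Camera axes: x right, y up, looking along -z (the intrinsics and any distortion apply to the point x, -y, -z); pixel columns grow to the right and rows downward; lengths in m; the calibration is good to about 2 mm. A picture is of the moment at which its call begins: read the wrist's pose just before it. camera_model takes no time and is no camera call.
- r.hand_in(): hands the job in; it is judged then, once.
Trained networks look in the newest picture that a camera, given by its name, has taken for a name from the list of things; names that differ only in an ending like _2 or _b are one class to them, and where a whole thing is asked for, a point or a joint stands for the part that bears it (a point fixed in the world has none). Each returns a list of dicts, best first, with "confidence" (0 to 1); they miss things now and then, are a little off and sometimes report something else, mostly with a low value. They report only what shows in the picture. A call takes as long as a camera call. They do not tell look-alikes from the thing itself.
- r.boxes_of(target, camera): "location" ([x, y, z] in m, in the coordinates of the camera as it stood for that picture, good to about 4 mm: the middle of the surface that is visible of it).
- r.tip_of(target, camera): "location" ([x, y, z] in m, in the coordinates of the camera as it stood for that picture, good to about 4 mm: a listed point, or the origin of a listed thing).
The state is a dict: "clock": time; "joints": joint angles; "qvel": joint speeds; "tau": joint torques, N m; "tcp_pos": TCP position; "orientation": TCP orientation; "contact_force": force on the tool from outside, world axes, zero at the start; "moment": the same for the moment, N m; "grip_width": finger opening in m; "gripper_force": force on a finger pad.
Only numpy, scipy, OpenCV 4.12 (cv2) and the standard library are available. Lean on these libraries where they do the work, as an engineer would, in place of code of your own. Each camera call takes 0.05 s, during which the arm holds its last target. There are 200 camera calls.

### The job

Slide the loose round wooden bat across the grey plate until it drops into the plate's shallow round recess, and leave it fully home there, lying flat on the bottom all round. The plate was put down on its base board by eye, so feel for the recess; keep the bat down on the plate, do not lift it away, and leave the little pot and the wooden rib on the plate where they are.

Things in the scene. Friction and masses are not known exactly. Their poses are not given: they have to be found in the camera images.
- base: Fixed plywood base board on the table, 400 (own x) x 420 (own y) x 12 mm; origin at the centre of its underside, z up. On it lies, fixed, the smooth grey plate, 310 (x) x 340 (y) x 16 mm; its sliding surface is 28 mm above the table. The plate was put down by eye: off the board's centre by up to 22 mm in x and 18 mm in y, and turned by up to 0.06 rad, which is not measured.
- recess_nominal (a point): Point on the base board (x 0, y +85 mm, 28 mm above the table) where the recess's centre would be if the plate lay exactly central; axes as the board's. The real centre is up to 28 mm away in x and 19 mm in y. The recess is round, 124 mm across, 7 mm deep (floor 21 mm above the table), mouth chamfered 1.5 mm; it is 85 mm from the plate's centre along +y.
- bat_center (a point): Centre (half-way up) of the loose bat: flat wooden disc, 120 mm across, 12 mm thick, about 0.18 kg, too wide to grasp. z is its axis. It starts flat on the plate's -y end, centre 34 mm above the table; home, its centre is at 27 mm and its top 5 mm above the plate. It slides easily (friction about 0.3) when pushed at its edge; pressed near its rim it tips where it is hollow beneath.
- pot: Small terracotta bowl, 44 mm across, 34 mm high, standing loose on the plate near its +x edge, about half-way along; origin at the centre of its underside. To be left alone.
- rib: Flat wooden modelling rib, 22 x 85 x 8 mm, lying loose on the plate near its -x edge, about half-way along, its length along the edge; origin at the centre of its underside. To be left alone.
Not all that is in view belongs to the job. There is more than one size of the part that bears bat_center; the job needs the smallest.

How it is judged:
By the outcome, as a careful person would: the job done as asked, in the order asked, and still so for the second after the job is handed in, with the robot touching nothing.
It also fails if it takes over 61 s, if anything falls off the work surface, if the arm or the gripper's body presses on something with over 40 N, if the wrist force passes 120 N, or if a joint passes its speed limit or range.

## Working session

There is one attempt and no reset: what is moved stays moved. The work goes in short steps, Python scripts to look and compute and a tool call to move; the robot and the scene stay as the last step left them, time stands still between calls to the robot, and variables do not carry over. Pictures are saved under pics/ and viewed, at most 10 in all, crops included, and the job is handed in when it is done.

Besides the shell and the picture viewer there is one more tool, called after "Request:" in YAML: its name, and indented under it one key for each argument. arm_command: Moves the arm, as the interface text tells. Its arguments: {"type":"object","properties":{"plan":{"type":"array","items":{"type":"object","properties":{"claw":{"type":"number"},"tx":{"type":"number"},"ty":{"type":"number"},"tz":{"type":"number"},"ax":{"type":"number"},"ay":{"type":"number"},"az":{"type":"number"}}}},"squeeze":{"type":"number"}},"required":["plan"]}

```bash
mkdir -p pics; ls
cat > h.py <<'E'
from bench import r
import numpy as np, cv2
from scipy.spatial.transform import Rotation as R
def cam(n):
    m=r.camera_model(n)
    if 'tool_from_camera' in m:
        o=r.get_obs(); T=np.eye(4); T[:3,:3]=R.from_rotvec(o['orientation']).as_matrix(); T[:3,3]=o['tcp_pos']
        return m,T@np.array(m['tool_from_camera'])
    T=np.eye(4); q=np.array(m['orientation']); T[:3,:3]=q if q.shape==(3,3) else (R.from_rotvec(q) if q.size==3 else R.from_quat(q)).as_matrix()
    T[:3,3]=m['position']; return m,T
def w2p(n,P,c=None):
    m,T=c or cam(n); P=np.atleast_2d(P); p=(P-T[:3,3])@T[:3,:3]
    s=np.c_[p[:,0]/-p[:,2],-p[:,1]/-p[:,2]]; s=s*(1+m['k1']*(s**2).sum(1,keepdims=True))
    return s*[m['fx'],m['fy']]+[m['cx'],m['cy']]
def p2w(n,uv,z,c=None):
    m,T=c or cam(n); d=(np.atleast_2d(uv)-[m['cx'],m['cy']])/[m['fx'],m['fy']]; s=d.copy()
    for _ in range(20): s=d/(1+m['k1']*(s**2).sum(1,keepdims=True))
    v=np.c_[s[:,0],-s[:,1],-np.ones(len(s))]@T[:3,:3].T
    return T[:3,3]+v*((z-T[2,3])/v[:,2:])
def find(f,t,n,c=None):
    m,T=c or cam(n)
    return [(round(d['confidence'],2),(T[:3,:3]@d['location']+T[:3,3]).round(4)) for d in getattr(r,f)(t,n)]
def snap(n,f):
    c=cam(n); im=r.grab_frame(n); cv2.imwrite(f'pics/{f}.png',im[:,:,::-1]); return im,c
E
python3 - <<'E'
from h import *
o=r.get_obs(); print(o)
print(r.camera_model('top'))
for n in ('top','scene'):
    im,c=snap(n,n+'0')
    for t in ('base','bat_center','pot','rib','recess_nominal'):
        print(n,t,'tip',find('tip_of',t,n,c),'box',find('boxes_of',t,n,c) if n=='top' else '')
E
```

```text
pics
{'clock': 0.0, 'joints': array([ 1.11991355,  0.4777548 ,  0.02232067,  1.55647161, -0.01149841,
        1.10932061, -0.08307515]), 'qvel': array([ 0.00136323,  0.00077589,  0.00041938, -0.00118546,  0.00053601,
       -0.00114181,  0.00073834]), 'tau': array([-9.75151215e-05, -5.96452260e+01,  1.60803851e+00, -2.81192189e+01,
        1.25045894e-02,  9.47043911e-03,  2.38773123e-05]), 'tcp_pos': array([ 0.22679163, -0.63544928,  0.40374694]), 'orientation': array([-3.09379854e+00, -5.35605992e-01,  6.85148855e-04]), 'contact_force': array([-1.10126158,  0.29936639, -0.21692303]), 'moment': array([ 0.01721731,  0.04368787, -0.0195497 ]), 'gripper_force': 0.0, 'grip_width': 0.08532348600072125}
{'fx': 468.2796751110879, 'fy': 468.2796751110879, 'cx': 323.00505001924563, 'cy': 194.73900132100826, 'k1': -0.03386633356297663, 'position': array([0.23194401, 0.0440768 , 1.07449271]), 'orientation': array([ 0.16066183, -0.17402525, -1.628252  ])}
top base tip [] box [(0.78, array([0.4489, 0.0256, 0.0099]))]
top bat_center tip [(0.85, array([ 0.222 , -0.2717,  0.0071])), (0.84, array([0
[... 171 characters left out ...]
ray([0.3312, 0.3433, 0.0175]))]
top pot tip [(0.56, array([0.6733, 0.0063, 0.0295]))] box [(0.47, array([0.6754, 0.0046, 0.0499]))]
top rib tip [(0.72, array([ 0.4487, -0.0045,  0.0283]))] box [(0.53, array([ 0.4461, -0.0016,  0.0371]))]
top recess_nominal tip [] box []
scene base tip [] box 
scene bat_center tip [(0.92, array([0.3368, 0.348 , 0.0061])), (0.81, array([ 0.2237, -0.283 ,  0.0079])), (0.56, array([ 0.5749, -0.1096,  0.0296])), (0.49, array([6.742e-01, 1.000e-04, 2.780e-02]))] box 
scene pot tip [(0.75, array([ 0.6693, -0.0024,  0.0286])), (0.27, array([0.4474, 0.0024, 0.0273]))] box 
scene rib tip [(0.72, array([ 0.4498, -0.0005,  0.028 ]))] box 
scene recess_nominal tip [] box
```

View pics/top0.png

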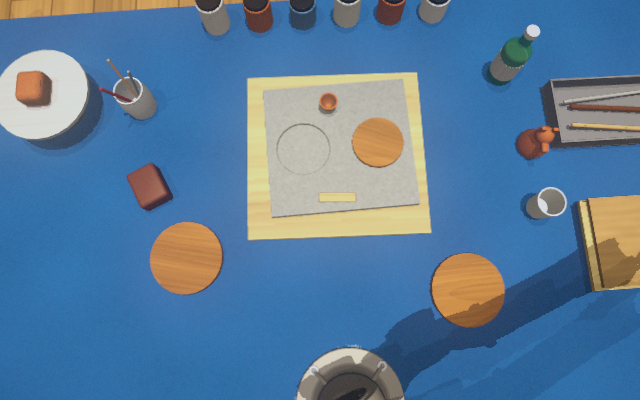

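View pics/scene0.png

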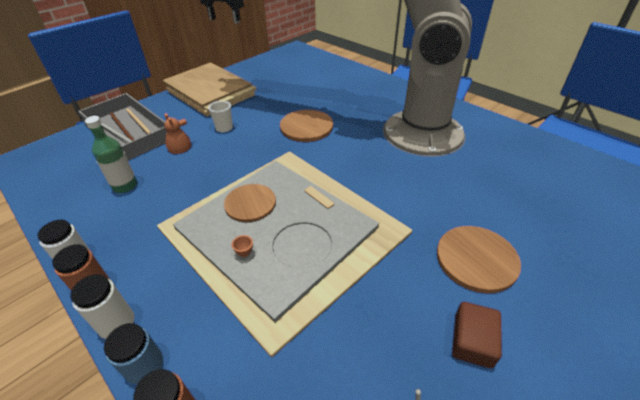

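The bat on the plate shows at about (378,142) in top; it is smaller than the two decoys lying on the table. The recess is at about (303,149), the pot at (328,102) and the rib at (338,197). I'll measure them in metric terms next.

```bash
cat > m.py <<'E'
from h import *
from scipy.optimize import least_squares
def circ(P,r0=None):
    f=lambda p:np.hypot(P[:,0]-p[0],P[:,1]-p[1])-(r0 or p[2])
    s=least_squares(f,[*P.mean(0)[:2],.06],loss='soft_l1',f_scale=.001); return s.x,np.sqrt((s.fun**2).mean())
def bat(n,c,im,near,z=.04):
    hsv=cv2.cvtColor(im,cv2.COLOR_RGB2HSV)
    m=((hsv[...,0]<20)&(hsv[...,1]>110)&(hsv[...,2]>70)).astype(np.uint8)
    cs,_=cv2.findContours(m,cv2.RETR_EXTERNAL,cv2.CHAIN_APPROX_NONE)
    for k in cs:
        if cv2.contourArea(k)>800 and np.hypot(*(k[:,0].mean(0)-near))<40:
            return circ(p2w(n,k[:,0].astype(float),z,c))
def recess(n,c,im,guess,rs=(.055,.068)):
    g=cv2.GaussianBlur(cv2.cvtColor(im,cv2.COLOR_RGB2GRAY),(3,3),0).astype(np.float32); c0=np.array(guess)
    for it in range(3):
        P=[]
        for a in np.linspace(0,2*np.pi,180,endpoint=False):
            rr=np.arange(rs[0],rs[1],.0003); W=np.c_[c0[0]+rr*np.cos(a),c0[1]+rr*np.sin(a),np.full(len(rr),.028)]
            uv=w2p(n,W,c).astype(np.float32); v=cv2.remap(g,uv[:,:1],uv[:,1:],1)[:,0]
            j=np.argmax(abs(np.gradient(cv2.GaussianBlur(v[:,None],(1,5),1)[:,0]))); P.append(W[j])
        x,e=circ(np.array(P)); c0=x[:2]
    return x,e
E
python3 - <<'E'
from m import *
n='top'; c=cam(n); im=cv2.imread('pics/top0.png')[:,:,::-1].copy()
print('bat',bat(n,c,im,(378,142)))
g=p2w(n,(303,149),.028,c)[0,:2]; print('g',g,'rec',recess(n,c,im,g))
pc=p2w(n,[(263,86),(406,80),(417,206),(273,215)],.028,c);print(pc.round(3))
bc=p2w(n,[(247,77),(418,72),(430,233),(248,239)],.012,c);print(bc.round(3))
print('pot,rib',p2w(n,[(328,102)],.05,c),p2w(n,[(338,197)],.036,c))
E
```

```text
bat (array([ 0.57061777, -0.10568107,  0.0582828 ]), np.float64(0.0007636360491545815))
g [0.56797043 0.06752472] rec (array([0.57007084, 0.0676807 , 0.05993032]), np.float64(0.002718769270220539))
[[ 0.733  0.155  0.028]
 [ 0.727 -0.191  0.028]
 [ 0.416 -0.184  0.028]
 [ 0.416  0.144  0.028]]
[[ 0.767  0.195  0.012]
 [ 0.754 -0.226  0.012]
 [ 0.354 -0.211  0.012]
 [ 0.367  0.205  0.012]]
pot,rib [[0.67201873 0.00233014 0.05      ]] [[ 0.4468477  -0.00552533  0.036     ]]
```

Request:
arm_command:
  plan:
    - {"az":-7.04,"claw":0}
    - {"az":-7.04}
    - {"az":-7.04}
    - {"az":-7.04}
    - {"az":-7.04}
    - {"az":-7.04}
    - {"az":-7.04}
    - {"az":-7.04}
    - {"az":-7.04}
    - {"az":-7.04}

```text
invalid input at $.plan[0]: expected keys claw, tx, ty, tz, ax, ay, az
```

Request:
arm_command:
  plan:
    - {"tx":0.02,"ty":0.017}
    - {"tx":0.025,"ty":0.02}
    - {"tx":0.025,"ty":0.02}
    - {"tx":0.025,"ty":0.02}
    - {"tx":0.025,"ty":0.02}
    - {"tx":0.025,"ty":0.02}
    - {"tx":0.025,"ty":0.02}
    - {"tx":0.025,"ty":0.02}
    - {"tx":0.025,"ty":0.02}
    - {"tx":0.02,"ty":0.017}

```text
invalid input at $.plan[0]: expected keys claw, tx, ty, tz, ax, ay, az
```

Request:
arm_command:
  plan:
    - {"tx":0.02,"ty":0.015}
    - {"tx":0.02,"ty":0.015}
    - {"tx":0.02,"ty":0.015}
    - {"tx":0.02,"ty":0.015}
    - {"tx":0.02,"ty":0.015}
    - {"tx":0.02,"ty":0.015}
    - {"tx":0.02,"ty":0.015}
    - {"tx":0.02,"ty":0.015}
    - {"tx":0.02,"ty":0.015}
    - {"tx":0.01,"ty":0.01}

```text
invalid input at $.plan[0]: expected keys claw, tx, ty, tz, ax, ay, az
```

Run:
```python
from m import *
o=r.get_obs(); print(o['clock'],o['tcp_pos'],o['orientation'],o['contact_force'],o['joints'])
im,c=snap('wrist','w1'); print(c[1].round(3), w2p('wrist',[[.57,.068,.028],[.571,-.106,.04]],c))
```

```text
0.85 [ 0.2268858  -0.63573424  0.4047064 ] [3.09555338e+00 5.35802494e-01 4.84916950e-05] [-0.71886753 -0.52924643  0.0902893 ] [ 1.1199251   0.47699337  0.02237412  1.55541289 -0.01150182  1.10929626
 -0.08309281]
[[ 0.336  0.909  0.248  0.29 ]
 [-0.942  0.324  0.089 -0.613]
 [-0.    -0.263  0.965  0.373]
 [ 0.     0.     0.     1.   ]] [[-322.59625391 -459.44773419]
 [-175.1266225  -449.28844483]]
```

View pics/w1.png

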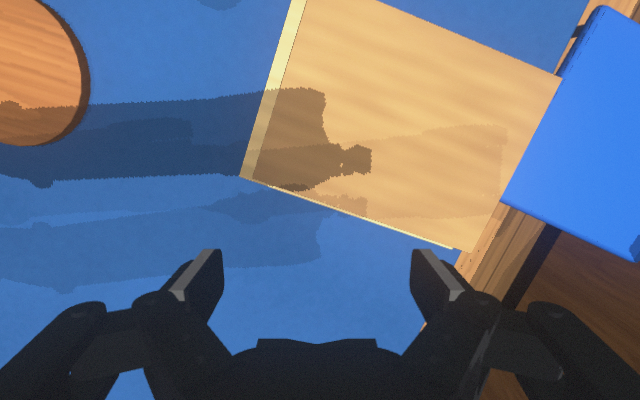

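The arm hasn't moved because every row needs all seven keys. The wrist view only shows the open fingers (about (200,275) and (435,275)) over the table.

Request:
arm_command:
  plan:
    - {"claw":0,"tx":0,"ty":0,"tz":0,"ax":0,"ay":0,"az":-7.04}
    - {"claw":0,"tx":0,"ty":0,"tz":0,"ax":0,"ay":0,"az":-7.04}
    - {"claw":0,"tx":0,"ty":0,"tz":0,"ax":0,"ay":0,"az":-7.04}
    - {"claw":0,"tx":0,"ty":0,"tz":0,"ax":0,"ay":0,"az":-7.04}
    - {"claw":0,"tx":0,"ty":0,"tz":0,"ax":0,"ay":0,"az":-7.04}
    - {"claw":0,"tx":0,"ty":0,"tz":0,"ax":0,"ay":0,"az":-7.04}
    - {"claw":0,"tx":0,"ty":0,"tz":0,"ax":0,"ay":0,"az":-7.04}
    - {"claw":0,"tx":0,"ty":0,"tz":0,"ax":0,"ay":0,"az":-7.04}
    - {"claw":0,"tx":0,"ty":0,"tz":0,"ax":0,"ay":0,"az":-7.04}
    - {"claw":0,"tx":0,"ty":0,"tz":0,"ax":0,"ay":0,"az":-7.04}

```text
clock: 1.73
tcp_pos: [0.2268, -0.6358, 0.4047]
orientation: [-2.214, -2.229, 0.0]
contact_force: [-0.1, 0.9, 0.0]
grip_width: 0.0853
gripper_force: 0.0
```

Request:
arm_command:
  plan:
    - {"claw":0,"tx":0.02,"ty":0.017,"tz":0,"ax":0,"ay":0,"az":0}
    - {"claw":0,"tx":0.025,"ty":0.02,"tz":0,"ax":0,"ay":0,"az":0}
    - {"claw":0,"tx":0.025,"ty":0.02,"tz":0,"ax":0,"ay":0,"az":0}
    - {"claw":0,"tx":0.025,"ty":0.02,"tz":0,"ax":0,"ay":0,"az":0}
    - {"claw":0,"tx":0.025,"ty":0.02,"tz":0,"ax":0,"ay":0,"az":0}
    - {"claw":0,"tx":0.025,"ty":0.02,"tz":0,"ax":0,"ay":0,"az":0}
    - {"claw":0,"tx":0.025,"ty":0.02,"tz":0,"ax":0,"ay":0,"az":0}
    - {"claw":0,"tx":0.025,"ty":0.02,"tz":0,"ax":0,"ay":0,"az":0}
    - {"claw":0,"tx":0.025,"ty":0.02,"tz":0,"ax":0,"ay":0,"az":0}
    - {"claw":0,"tx":0.025,"ty":0.02,"tz":0,"ax":0,"ay":0,"az":0}

```text
clock: 2.57
tcp_pos: [0.4244, -0.3893, 0.4049]
orientation: [2.221, 2.222, -0.0]
contact_force: [-0.2, -0.5, -0.7]
grip_width: 0.0856
gripper_force: 0.0
```

Request:
arm_command:
  plan:
    - {"claw":0,"tx":0.02,"ty":0.015,"tz":0,"ax":0,"ay":0,"az":0}
    - {"claw":0,"tx":0.02,"ty":0.015,"tz":0,"ax":0,"ay":0,"az":0}
    - {"claw":0,"tx":0.02,"ty":0.015,"tz":0,"ax":0,"ay":0,"az":0}
    - {"claw":0,"tx":0.02,"ty":0.015,"tz":0,"ax":0,"ay":0,"az":0}
    - {"claw":0,"tx":0.02,"ty":0.015,"tz":0,"ax":0,"ay":0,"az":0}
    - {"claw":0,"tx":0.02,"ty":0.015,"tz":0,"ax":0,"ay":0,"az":0}
    - {"claw":0,"tx":0.02,"ty":0.015,"tz":0,"ax":0,"ay":0,"az":0}
    - {"claw":0,"tx":0.02,"ty":0.015,"tz":0,"ax":0,"ay":0,"az":0}
    - {"claw":0,"tx":0.02,"ty":0.015,"tz":0,"ax":0,"ay":0,"az":0}
    - {"claw":0,"tx":0.015,"ty":0.01,"tz":0,"ax":0,"ay":0,"az":0}

```text
clock: 3.4
tcp_pos: [0.5698, -0.1933, 0.4049]
orientation: [2.219, 2.224, 0.002]
contact_force: [0.2, 0.2, 0.3]
grip_width: 0.0854
gripper_force: 0.0
```

Run:
```python
from m import *
o=r.get_obs(); print(o['clock'],o['tcp_pos'],o['orientation'],o['contact_force'],o['joints'])
im,c=snap('wrist','w2'); print(c[1][:3,3].round(3)); uv=w2p('wrist',[[.57,.068,.028],[.571,-.106,.04]],c); print(uv)
try:
  print('bat',bat('wrist',c,im,uv[1]))
except Exception as e: print(e)
print('rec',recess('wrist',c,im,[.57,.068]))
```

```text
3.4 [ 0.56983328 -0.19333446  0.40491328] [2.21860097e+00 2.22394862e+00 1.79913742e-03] [0.24344741 0.22781597 0.26025788] [ 0.56255959  0.39275295 -0.44047172  1.71340082  0.18560019  1.07605098
  0.06549138]
[ 0.57  -0.127  0.374]
[[ 315.8860449  -103.5766153 ]
 [ 316.51420069   94.35787389]]
bat (array([ 0.57233348, -0.10548996,  0.05856397]), np.float64(0.00029356040309931375))
rec (array([0.57 , 0.068, 0.055]), np.float64(5.1484326455173116e-12))
```

View pics/w2.png

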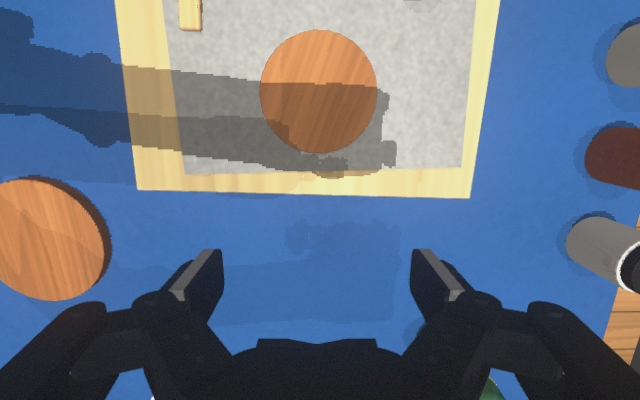

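The wrist view shows the bat centred at (318,92), between the fingers, with the plate's near edge at row ~170. Next I descend behind the bat.

Request:
arm_command:
  plan:
    - {"claw":0,"tx":0.01,"ty":0.001,"tz":0.02,"ax":0,"ay":0,"az":0}
    - {"claw":0,"tx":0.01,"ty":0,"tz":0.025,"ax":0,"ay":0,"az":0}
    - {"claw":0,"tx":0,"ty":0,"tz":0.03,"ax":0,"ay":0,"az":0}
    - {"claw":0,"tx":0,"ty":0,"tz":0.03,"ax":0,"ay":0,"az":0}
    - {"claw":0,"tx":0,"ty":0,"tz":0.03,"ax":0,"ay":0,"az":0}
    - {"claw":0,"tx":0,"ty":0,"tz":0.03,"ax":0,"ay":0,"az":0}
    - {"claw":0,"tx":0,"ty":0,"tz":0.02,"ax":0,"ay":0,"az":0}
    - {"claw":0,"tx":0,"ty":0,"tz":0.01,"ax":0,"ay":0,"az":0}
    - {"claw":0,"tx":0,"ty":0,"tz":0.007,"ax":0,"ay":0,"az":0}
    - {"claw":0,"tx":0,"ty":0,"tz":0,"ax":0,"ay":0,"az":0}

```text
clock: 4.28
tcp_pos: [0.5694, -0.1756, 0.202]
orientation: [-2.22, -2.221, 0.001]
contact_force: [-0.4, -1.0, 0.8]
grip_width: 0.0854
gripper_force: 0.0
```

Run:
```python
from m import *
o=r.get_obs(); print(o['tcp_pos'],o['contact_force'])
im,c=snap('wrist','w3')
im,c=snap('scene','s3')
uv=w2p('scene',[[.57,-.1,.04]],c)[0].astype(int); print(uv)
cv2.imwrite('pics/s3c.png',cv2.resize(im[max(0,uv[1]-100):uv[1]+100,max(0,uv[0]-130):uv[0]+130,::-1],None,fx=3,fy=3))
```

```text
[ 0.56943717 -0.17557334  0.20198596] [-0.40701369 -0.96786811  0.82607786]
[251 200]
```

View pics/s3c.png

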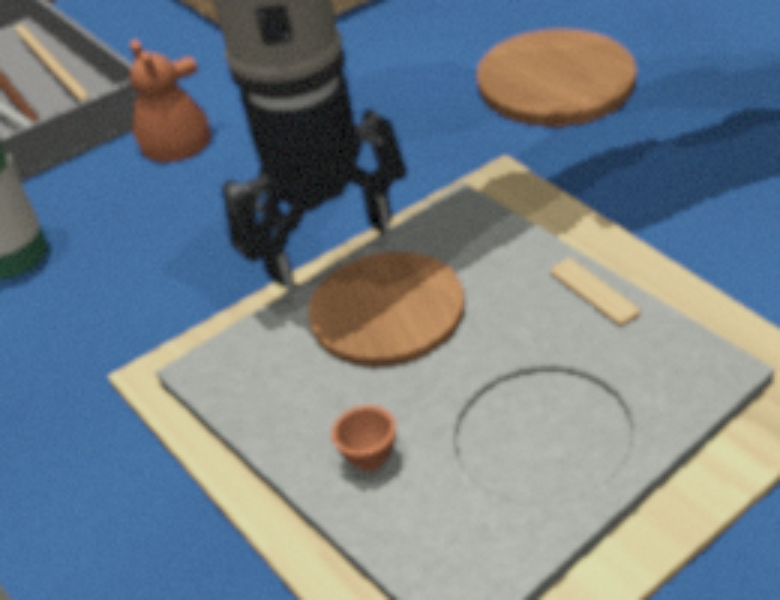

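The fingers (crop (285,280) and (380,225)) stand behind the bat, just above the plate. I'll feel down for the plate.

Request:
arm_command:
  plan:
    - {"claw":0,"tx":0,"ty":0.001,"tz":0.002,"ax":0,"ay":0,"az":0}
    - {"claw":0,"tx":0,"ty":0,"tz":0.002,"ax":0,"ay":0,"az":0}
    - {"claw":0,"tx":0,"ty":0,"tz":0.002,"ax":0,"ay":0,"az":0}
    - {"claw":0,"tx":0,"ty":0,"tz":0.002,"ax":0,"ay":0,"az":0}
    - {"claw":0,"tx":0,"ty":0,"tz":0.002,"ax":0,"ay":0,"az":0}
    - {"claw":0,"tx":0,"ty":0,"tz":0.001,"ax":0,"ay":0,"az":0}
    - {"claw":0,"tx":0,"ty":0,"tz":0,"ax":0,"ay":0,"az":0}
    - {"claw":0,"tx":0,"ty":0,"tz":0,"ax":0,"ay":0,"az":0}
    - {"claw":0,"tx":0,"ty":0,"tz":0,"ax":0,"ay":0,"az":0}
    - {"claw":0,"tx":0,"ty":0,"tz":0,"ax":0,"ay":0,"az":0}

```text
clock: 5.22
tcp_pos: [0.5706, -0.1755, 0.1918]
orientation: [2.221, 2.222, 0.0]
contact_force: [-0.5, -0.1, -0.2]
grip_width: 0.0855
gripper_force: 0.0
```

Request:
arm_command:
  plan:
    - {"claw":0,"tx":0.004,"ty":0,"tz":0.0015,"ax":0,"ay":0,"az":0}
    - {"claw":0,"tx":0.008,"ty":0,"tz":0,"ax":0,"ay":0,"az":0}
    - {"claw":0,"tx":0.008,"ty":0,"tz":0,"ax":0,"ay":0,"az":0}
    - {"claw":0,"tx":0.008,"ty":0,"tz":0,"ax":0,"ay":0,"az":0}
    - {"claw":0,"tx":0.008,"ty":0,"tz":0,"ax":0,"ay":0,"az":0}
    - {"claw":0,"tx":0.008,"ty":0,"tz":0,"ax":0,"ay":0,"az":0}
    - {"claw":0,"tx":0.008,"ty":0,"tz":0,"ax":0,"ay":0,"az":0}
    - {"claw":0,"tx":0.008,"ty":0,"tz":0,"ax":0,"ay":0,"az":0}
    - {"claw":0,"tx":0.006,"ty":0,"tz":0,"ax":0,"ay":0,"az":0}
    - {"claw":0,"tx":0.004,"ty":0,"tz":0,"ax":0,"ay":0,"az":0}

```text
clock: 6.05
tcp_pos: [0.5706, -0.1042, 0.1902]
orientation: [-2.219, -2.223, -0.0]
contact_force: [-0.8, -1.1, -0.5]
grip_width: 0.0855
gripper_force: 0.4
```

Run:
```python
from m import *
o=r.get_obs(); print(o['tcp_pos'],o['contact_force'])
im,c=snap('wrist','w4')
uv=w2p('wrist',[[.57,o['tcp_pos'][1]+.053,.04]],c)[0]; print(uv,'bat',bat('wrist',c,im,uv)); print('rec',recess('wrist',c,im,[.57,.068]))
```

```text
[ 0.57056573 -0.10424625  0.19023336] [-0.82921972 -1.12129995 -0.49995113]
[313.25400651 152.74675185] bat (array([ 0.57112493, -0.05193908,  0.05828936]), np.float64(0.0019368814830771069))
rec (array([0.57000704, 0.06685098, 0.05521004]), np.float64(0.003250489095616201))
```

View pics/w4.png

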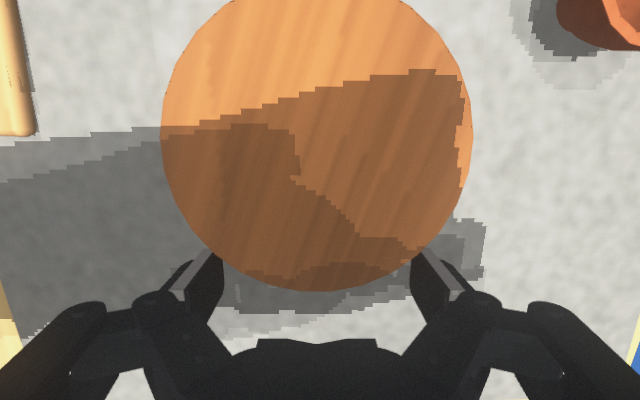

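The bat sits in the fingers' cage at (317,130). I'll keep pushing and measure the recess from the scene camera as well.

Request:
arm_command:
  plan:
    - {"claw":0,"tx":0.006,"ty":0,"tz":0,"ax":0,"ay":0,"az":0}
    - {"claw":0,"tx":0.009,"ty":0,"tz":0,"ax":0,"ay":0,"az":0}
    - {"claw":0,"tx":0.009,"ty":0,"tz":0,"ax":0,"ay":0,"az":0}
    - {"claw":0,"tx":0.009,"ty":0,"tz":0,"ax":0,"ay":0,"az":0}
    - {"claw":0,"tx":0.009,"ty":0,"tz":0,"ax":0,"ay":0,"az":0}
    - {"claw":0,"tx":0.009,"ty":0,"tz":0,"ax":0,"ay":0,"az":0}
    - {"claw":0,"tx":0.009,"ty":0,"tz":0,"ax":0,"ay":0,"az":0}
    - {"claw":0,"tx":0.008,"ty":0,"tz":0,"ax":0,"ay":0,"az":0}
    - {"claw":0,"tx":0.006,"ty":0,"tz":0,"ax":0,"ay":0,"az":0}
    - {"claw":0,"tx":0.004,"ty":0,"tz":0,"ax":0,"ay":0,"az":0}

```text
clock: 6.93
tcp_pos: [0.5705, -0.0263, 0.1902]
orientation: [-2.219, -2.223, -0.0]
contact_force: [-0.0, -0.4, -0.4]
grip_width: 0.0855
gripper_force: 0.5
```

Run:
```python
from m import *
o=r.get_obs(); print(o['tcp_pos'],o['contact_force'])
c=cam('scene'); im0=cv2.imread('pics/s3.png')[:,:,::-1].copy(); print('rec scene',recess('scene',c,im0,[.57,.068]))
im,c=snap('scene','s5'); im=im.copy()
a=np.linspace(0,6.28,100)
for x,y in w2p('scene',np.c_[.57+.062*np.cos(a),.068+.062*np.sin(a),np.full(100,.028)],c): cv2.circle(im,(int(round(x)),int(round(y))),0,(255,0,0),-1)
A=im[140:300,160:420,::-1]; 
B=cv2.imread('pics/s3.png')[140:300,160:420]
im,c=snap('wrist','w5'); im=im[:,:,::-1]
cv2.imwrite('pics/c5.png',np.vstack([cv2.resize(A,(480,295)),cv2.resize(im,(480,300))]))
```

```text
[ 0.57048492 -0.02630083  0.19024156] [-0.0134268  -0.41335278 -0.40115269]
rec scene (array([0.57448405, 0.07216536, 0.0604767 ]), np.float64(0.0029281023991554697))
```

View pics/c5.png

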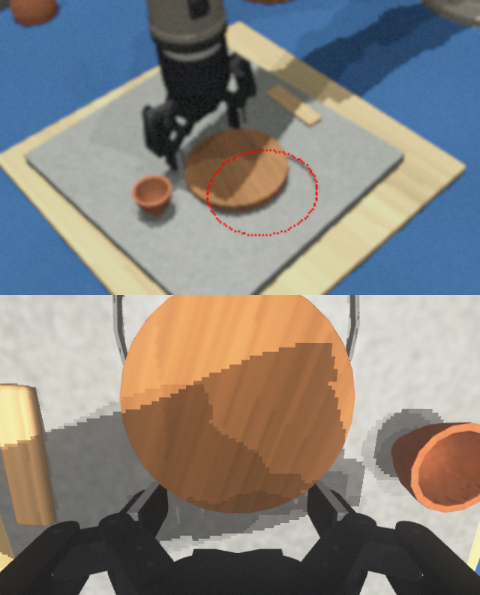

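The wrist view shows the recess rim evenly on both sides of the bat (crop columns ~121 and ~354), so it is laterally centred. I continue slowly.

Request:
arm_command:
  plan:
    - {"claw":0,"tx":0.004,"ty":0,"tz":0,"ax":0,"ay":0,"az":0}
    - {"claw":0,"tx":0.004,"ty":0,"tz":0,"ax":0,"ay":0,"az":0}
    - {"claw":0,"tx":0.004,"ty":0,"tz":0,"ax":0,"ay":0,"az":0}
    - {"claw":0,"tx":0.004,"ty":0,"tz":0,"ax":0,"ay":0,"az":0}
    - {"claw":0,"tx":0.004,"ty":0,"tz":0,"ax":0,"ay":0,"az":0}
    - {"claw":0,"tx":0.004,"ty":0,"tz":0,"ax":0,"ay":0,"az":0}
    - {"claw":0,"tx":0.004,"ty":0,"tz":0,"ax":0,"ay":0,"az":0}
    - {"claw":0,"tx":0.004,"ty":0,"tz":0,"ax":0,"ay":0,"az":0}
    - {"claw":0,"tx":0.002,"ty":0,"tz":0,"ax":0,"ay":0,"az":0}
    - {"claw":0,"tx":0,"ty":0,"tz":0,"ax":0,"ay":0,"az":0}

```text
clock: 7.87
tcp_pos: [0.5704, 0.0074, 0.1902]
orientation: [-2.219, -2.223, -0.001]
contact_force: [0.2, 0.7, 0.8]
grip_width: 0.0855
gripper_force: 0.0
```

Run:
```python
from m import *
o=r.get_obs(); print(o['tcp_pos'],o['contact_force'])
im,c=snap('scene','s6')
A=im[140:300,160:420,::-1]; im,c=snap('wrist','w6'); im=im[:,:,::-1]
cv2.imwrite('pics/c6.png',np.vstack([cv2.resize(A,(480,295)),cv2.resize(im,(480,300))]))
```

```text
[0.57042911 0.00743815 0.19020534] [0.2289959  0.68702721 0.75802983]
```

View pics/c6.png

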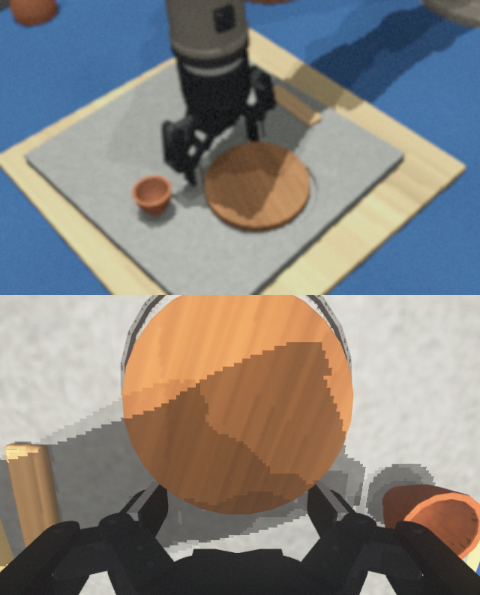

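The bat is nearly over the recess, with a narrow crescent of the far wall still visible ahead of it. I creep on.

Request:
arm_command:
  plan:
    - {"claw":0,"tx":0.001,"ty":0,"tz":0,"ax":0,"ay":0,"az":0}
    - {"claw":0,"tx":0.001,"ty":0,"tz":0,"ax":0,"ay":0,"az":0}
    - {"claw":0,"tx":0.001,"ty":0,"tz":0,"ax":0,"ay":0,"az":0}
    - {"claw":0,"tx":0.001,"ty":0,"tz":0,"ax":0,"ay":0,"az":0}
    - {"claw":0,"tx":0.001,"ty":0,"tz":0,"ax":0,"ay":0,"az":0}
    - {"claw":0,"tx":0.001,"ty":0,"tz":0,"ax":0,"ay":0,"az":0}
    - {"claw":0,"tx":0,"ty":0,"tz":0,"ax":0,"ay":0,"az":0}
    - {"claw":0,"tx":0,"ty":0,"tz":0,"ax":0,"ay":0,"az":0}
    - {"claw":0,"tx":0,"ty":0,"tz":0,"ax":0,"ay":0,"az":0}
    - {"claw":0,"tx":0,"ty":0,"tz":0,"ax":0,"ay":0,"az":0}

```text
clock: 8.8
tcp_pos: [0.5705, 0.0125, 0.1902]
orientation: [2.221, 2.222, 0.0]
contact_force: [-1.6, 0.5, -1.2]
grip_width: 0.0854
gripper_force: 0.0
```

Run:
```python
from m import *
for f in ('w5','w6'):
    pass
o=r.get_obs(); print(o['tcp_pos'],o['contact_force'])
im,c=snap('wrist','w7')
import cv2
for f in ('w4','w5','w6','w7'):
    h=cv2.cvtColor(cv2.imread(f'pics/{f}.png'),cv2.COLOR_BGR2HSV)
    m=((h[...,0]<20)&(h[...,1]>110)&(h[...,2]>70))
    m[:, :150]=0; m[:,480:]=0
    ys,xs=np.nonzero(m); print(f,xs[ys<240].min(),xs[ys<240].max(),ys[abs(xs-316)<5].min(),ys[abs(xs-316)<5].max())
```

```text
[0.57047606 0.0124792  0.19022628] [-1.63294861  0.51301197 -1.19227435]
w4 160 472 0 290
w5 160 472 0 290
w6 163 470 0 291
w7 165 468 0 287
```

Request:
arm_command:
  plan:
    - {"claw":0,"tx":0.001,"ty":0,"tz":0,"ax":0,"ay":0,"az":0}
    - {"claw":0,"tx":0.001,"ty":0,"tz":0,"ax":0,"ay":0,"az":0}
    - {"claw":0,"tx":0.001,"ty":0,"tz":0,"ax":0,"ay":0,"az":0}
    - {"claw":0,"tx":0,"ty":0,"tz":0,"ax":0,"ay":0,"az":0}
    - {"claw":0,"tx":0,"ty":0,"tz":0,"ax":0,"ay":0,"az":0}
    - {"claw":0,"tx":0,"ty":0,"tz":0,"ax":0,"ay":0,"az":0}
    - {"claw":0,"tx":0,"ty":0,"tz":0,"ax":0,"ay":0,"az":0}
    - {"claw":0,"tx":0,"ty":0,"tz":0,"ax":0,"ay":0,"az":0}
    - {"claw":0,"tx":0,"ty":0,"tz":0,"ax":0,"ay":0,"az":0}
    - {"claw":0,"tx":0,"ty":0,"tz":0,"ax":0,"ay":0,"az":0}

```text
clock: 9.68
tcp_pos: [0.5704, 0.0155, 0.1902]
orientation: [2.221, 2.222, -0.0]
contact_force: [0.7, -0.7, -0.2]
grip_width: 0.0855
gripper_force: 0.3
```

```bash
cat > k.py <<'E'
from m import *
import sys
def k(f):
    o=r.get_obs(); print(o['tcp_pos'],o['contact_force'])
    im,c=snap('wrist',f); h=cv2.cvtColor(im,cv2.COLOR_RGB2HSV)
    m=((h[...,0]<20)&(h[...,1]>110)&(h[...,2]>70)); m[:, :150]=0; m[:,480:]=0
    ys,xs=np.nonzero(m); print(f,xs[ys<240].min(),xs[ys<240].max(),ys[abs(xs-316)<5].max())
    return im
E
python3 -c "
from k import *
k('w8')"
```

```text
[0.57043893 0.01545318 0.19019262] [ 0.68957765 -0.65699685 -0.19007271]
w8 169 464 283
```

The apparent width is now 295 px, which is the expected value for a bat lying 7 mm lower. I retreat and check.

Request:
arm_command:
  plan:
    - {"claw":0,"tx":-0.005,"ty":0,"tz":0,"ax":0,"ay":0,"az":0}
    - {"claw":0,"tx":-0.01,"ty":0,"tz":0,"ax":0,"ay":0,"az":0}
    - {"claw":0,"tx":-0.005,"ty":0,"tz":-0.01,"ax":0,"ay":0,"az":0}
    - {"claw":0,"tx":0,"ty":0,"tz":-0.02,"ax":0,"ay":0,"az":0}
    - {"claw":0,"tx":0,"ty":0,"tz":-0.025,"ax":0,"ay":0,"az":0}
    - {"claw":0,"tx":0,"ty":0,"tz":-0.025,"ax":0,"ay":0,"az":0}
    - {"claw":0,"tx":0,"ty":0,"tz":-0.02,"ax":0,"ay":0,"az":0}
    - {"claw":0,"tx":0,"ty":0,"tz":-0.01,"ax":0,"ay":0,"az":0}
    - {"claw":0,"tx":0,"ty":0,"tz":0,"ax":0,"ay":0,"az":0}
    - {"claw":0,"tx":0,"ty":0,"tz":0,"ax":0,"ay":0,"az":0}

```text
clock: 10.57
tcp_pos: [0.5703, -0.0051, 0.3003]
orientation: [2.221, 2.221, 0.0]
contact_force: [-0.1, -0.5, -0.3]
grip_width: 0.0855
gripper_force: 0.0
```

Run:
```python
from m import *
o=r.get_obs(); print(o['clock'],o['tcp_pos'],o['contact_force'])
im,c=snap('wrist','w9'); uv=w2p('wrist',[[.57,.068,.033]],c)[0]; print(uv)
for z in (.033,.04): print(z,bat('wrist',c,im,uv,z))
A=im[:,:,::-1]
im,cs=snap('scene','s9')
cv2.imwrite('pics/c9.png',np.vstack([cv2.resize(A,(480,300)),cv2.resize(im[140:300,160:420,::-1],(480,295))]))
```

```text
10.5667 [ 0.57030965 -0.00510638  0.30031409] [-0.07371254 -0.5483708  -0.3116251 ]
[314.616748   105.86458843]
0.033 (array([0.5711099 , 0.06774629, 0.05877649]), np.float64(0.0002506450191009478))
0.04 (array([0.57110471, 0.06756315, 0.05703365]), np.float64(0.00024321239470762385))
```

View pics/c9.png

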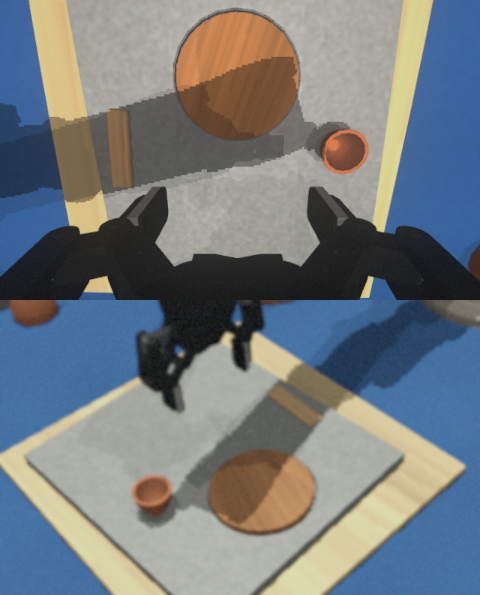

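The bat is seated with an even gap all round ((237,75) in the upper view), and the pot and rib are untouched. To be sure the rear isn't hung on the chamfer, I feel its height with a light touch of the shut fingers.

Request:
arm_command:
  plan:
    - {"claw":1,"tx":0.015,"ty":0,"tz":0,"ax":0,"ay":0,"az":0}
    - {"claw":1,"tx":0.018,"ty":0,"tz":0,"ax":0,"ay":0,"az":0}
    - {"claw":1,"tx":0,"ty":0,"tz":0.01,"ax":0,"ay":0,"az":0}
    - {"claw":1,"tx":0,"ty":0,"tz":0.02,"ax":0,"ay":0,"az":0}
    - {"claw":1,"tx":0,"ty":0,"tz":0.02,"ax":0,"ay":0,"az":0}
    - {"claw":1,"tx":0,"ty":0,"tz":0.02,"ax":0,"ay":0,"az":0}
    - {"claw":1,"tx":0,"ty":0,"tz":0.01,"ax":0,"ay":0,"az":0}
    - {"claw":1,"tx":0,"ty":0,"tz":0.006,"ax":0,"ay":0,"az":0}
    - {"claw":1,"tx":0,"ty":0,"tz":0,"ax":0,"ay":0,"az":0}
    - {"claw":1,"tx":0,"ty":0,"tz":0,"ax":0,"ay":0,"az":0}

```text
clock: 11.5
tcp_pos: [0.5706, 0.0285, 0.2142]
orientation: [-2.22, -2.222, 0.0]
contact_force: [1.0, 0.5, -0.1]
grip_width: 0.0001
gripper_force: 0.0
```

Request:
arm_command:
  plan:
    - {"claw":1,"tx":0,"ty":0,"tz":0.001,"ax":0,"ay":0,"az":0}
    - {"claw":1,"tx":0,"ty":0,"tz":0.001,"ax":0,"ay":0,"az":0}
    - {"claw":1,"tx":0,"ty":0,"tz":0.001,"ax":0,"ay":0,"az":0}
    - {"claw":1,"tx":0,"ty":0,"tz":0.001,"ax":0,"ay":0,"az":0}
    - {"claw":1,"tx":0,"ty":0,"tz":0.001,"ax":0,"ay":0,"az":0}
    - {"claw":1,"tx":0,"ty":0,"tz":0,"ax":0,"ay":0,"az":0}
    - {"claw":1,"tx":0,"ty":0,"tz":0,"ax":0,"ay":0,"az":0}
    - {"claw":1,"tx":0,"ty":0,"tz":0,"ax":0,"ay":0,"az":0}
    - {"claw":1,"tx":0,"ty":0,"tz":0,"ax":0,"ay":0,"az":0}
    - {"claw":1,"tx":0,"ty":0,"tz":0,"ax":0,"ay":0,"az":0}

```text
clock: 12.33
tcp_pos: [0.5705, 0.0285, 0.2092]
orientation: [2.221, 2.222, 0.0]
contact_force: [-0.3, -0.2, 0.3]
grip_width: 0.0
gripper_force: 0.0
```

Request:
arm_command:
  plan:
    - {"claw":1,"tx":0,"ty":0,"tz":0.0005,"ax":0,"ay":0,"az":0}
    - {"claw":1,"tx":0,"ty":0,"tz":0.0005,"ax":0,"ay":0,"az":0}
    - {"claw":1,"tx":0,"ty":0,"tz":0.0005,"ax":0,"ay":0,"az":0}
    - {"claw":1,"tx":0,"ty":0,"tz":0.0005,"ax":0,"ay":0,"az":0}
    - {"claw":1,"tx":0,"ty":0,"tz":0.0005,"ax":0,"ay":0,"az":0}
    - {"claw":1,"tx":0,"ty":0,"tz":0.0005,"ax":0,"ay":0,"az":0}
    - {"claw":1,"tx":0,"ty":0,"tz":0,"ax":0,"ay":0,"az":0}
    - {"claw":1,"tx":0,"ty":0,"tz":0,"ax":0,"ay":0,"az":0}
    - {"claw":1,"tx":0,"ty":0,"tz":0,"ax":0,"ay":0,"az":0}
    - {"claw":1,"tx":0,"ty":0,"tz":0,"ax":0,"ay":0,"az":0}

```text
clock: 13.17
tcp_pos: [0.5704, 0.0285, 0.2066]
orientation: [2.221, 2.222, -0.0]
contact_force: [-1.7, 0.6, 6.3]
grip_width: 0.0
gripper_force: 2.7
```

Request:
arm_command:
  plan:
    - {"claw":1,"tx":0,"ty":0,"tz":0.0005,"ax":0,"ay":0,"az":0}
    - {"claw":1,"tx":0,"ty":0,"tz":0.0005,"ax":0,"ay":0,"az":0}
    - {"claw":1,"tx":0,"ty":0,"tz":0,"ax":0,"ay":0,"az":0}
    - {"claw":1,"tx":0,"ty":0,"tz":0,"ax":0,"ay":0,"az":0}
    - {"claw":1,"tx":0,"ty":0,"tz":0,"ax":0,"ay":0,"az":0}
    - {"claw":1,"tx":0,"ty":0,"tz":0,"ax":0,"ay":0,"az":0}
    - {"claw":1,"tx":0,"ty":0,"tz":0,"ax":0,"ay":0,"az":0}
    - {"claw":1,"tx":0,"ty":0,"tz":0,"ax":0,"ay":0,"az":0}
    - {"claw":1,"tx":0,"ty":0,"tz":0,"ax":0,"ay":0,"az":0}
    - {"claw":1,"tx":0,"ty":0,"tz":0,"ax":0,"ay":0,"az":0}

```text
clock: 14.0
tcp_pos: [0.5705, 0.0286, 0.2065]
orientation: [2.22, 2.222, -0.0]
contact_force: [-5.7, -1.2, 14.0]
grip_width: -0.0003
gripper_force: 7.3
```

The rear holds firm at tip height ~33.5 mm under 14 N, against 33 mm expected. I'll compare that with the front.

Request:
arm_command:
  plan:
    - {"claw":1,"tx":0,"ty":0,"tz":-0.01,"ax":0,"ay":0,"az":0}
    - {"claw":1,"tx":0.02,"ty":0,"tz":0,"ax":0,"ay":0,"az":0}
    - {"claw":1,"tx":0.03,"ty":0,"tz":0,"ax":0,"ay":0,"az":0}
    - {"claw":1,"tx":0.028,"ty":0,"tz":0,"ax":0,"ay":0,"az":0}
    - {"claw":1,"tx":0,"ty":0,"tz":0.006,"ax":0,"ay":0,"az":0}
    - {"claw":1,"tx":0,"ty":0,"tz":0.002,"ax":0,"ay":0,"az":0}
    - {"claw":1,"tx":0,"ty":0,"tz":0.001,"ax":0,"ay":0,"az":0}
    - {"claw":1,"tx":0,"ty":0,"tz":0,"ax":0,"ay":0,"az":0}
    - {"claw":1,"tx":0,"ty":0,"tz":0,"ax":0,"ay":0,"az":0}
    - {"claw":1,"tx":0,"ty":0,"tz":0,"ax":0,"ay":0,"az":0}

```text
clock: 14.83
tcp_pos: [0.5707, 0.1056, 0.2066]
orientation: [2.222, 2.22, 0.001]
contact_force: [-0.2, 2.0, 4.5]
grip_width: 0.0005
gripper_force: 2.1
```

Request:
arm_command:
  plan:
    - {"claw":1,"tx":0,"ty":0,"tz":0.0005,"ax":0,"ay":0,"az":0}
    - {"claw":1,"tx":0,"ty":0,"tz":0,"ax":0,"ay":0,"az":0}
    - {"claw":1,"tx":0,"ty":0,"tz":0,"ax":0,"ay":0,"az":0}
    - {"claw":1,"tx":0,"ty":0,"tz":0,"ax":0,"ay":0,"az":0}
    - {"claw":1,"tx":0,"ty":0,"tz":0,"ax":0,"ay":0,"az":0}
    - {"claw":1,"tx":0,"ty":0,"tz":0,"ax":0,"ay":0,"az":0}
    - {"claw":1,"tx":0,"ty":0,"tz":0,"ax":0,"ay":0,"az":0}
    - {"claw":1,"tx":0,"ty":0,"tz":0,"ax":0,"ay":0,"az":0}
    - {"claw":1,"tx":0,"ty":0,"tz":0,"ax":0,"ay":0,"az":0}
    - {"claw":1,"tx":0,"ty":0,"tz":0,"ax":0,"ay":0,"az":0}

```text
clock: 15.67
tcp_pos: [0.5708, 0.1058, 0.2065]
orientation: [2.221, 2.22, 0.0]
contact_force: [-1.5, 0.6, 9.4]
grip_width: -0.0001
gripper_force: 4.6
```

The front and rear are at the same height (TCP 0.2065), so the bat lies flat and home. I lift clear and hand in.

Request:
arm_command:
  plan:
    - {"claw":1,"tx":0,"ty":0,"tz":-0.005,"ax":0,"ay":0,"az":0}
    - {"claw":1,"tx":0,"ty":0,"tz":-0.015,"ax":0,"ay":0,"az":0}
    - {"claw":1,"tx":0,"ty":0,"tz":-0.025,"ax":0,"ay":0,"az":0}
    - {"claw":1,"tx":0,"ty":0,"tz":-0.025,"ax":0,"ay":0,"az":0}
    - {"claw":1,"tx":0,"ty":0,"tz":-0.025,"ax":0,"ay":0,"az":0}
    - {"claw":1,"tx":0,"ty":0,"tz":-0.015,"ax":0,"ay":0,"az":0}
    - {"claw":1,"tx":0,"ty":0,"tz":0,"ax":0,"ay":0,"az":0}
    - {"claw":1,"tx":0,"ty":0,"tz":0,"ax":0,"ay":0,"az":0}
    - {"claw":1,"tx":0,"ty":0,"tz":0,"ax":0,"ay":0,"az":0}
    - {"claw":1,"tx":0,"ty":0,"tz":0,"ax":0,"ay":0,"az":0}

```text
clock: 16.5
tcp_pos: [0.5699, 0.1059, 0.3143]
orientation: [-2.22, -2.221, 0.004]
contact_force: [0.5, 0.2, -0.6]
grip_width: 0.0005
gripper_force: 0.0
```

Run:
```python
from m import *
im,c=snap('top','t10'); print(find('tip_of','pot','top',c),find('tip_of','rib','top',c))
print(bat('top',c,im,w2p('top',[[.571,.068,.033]],c)[0],.033)); print(r.hand_in())
```

```text
[] [(0.7, array([ 0.4504, -0.0048,  0.0333]))]
(array([0.55554598, 0.0750229 , 0.04458822]), np.float64(0.009550196803455832))
the job is handed in; nothing more can be done
None
```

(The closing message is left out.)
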